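Start the bottle filler with its key switch

TASK

Power up the bottle filler: flip the isolator lever on its control box over to on (away from the gauge side), then take the flat-bladed key with the square bow from the wooden rack, push it fully home in the key switch past the sticky pins and turn it a quarter clockwise to the stop. It springs back, so finish while gripping the key and holding it turned. Leave the round-bowed key, the cup and the bottle where they stand.

Things in the scene. Friction and masses are not known exactly. Their poses are not given: they have to be found in the camera images.
- control_box: Fixed grey control box, 160 (its x) by 240 (y) by 80 mm high; origin at the centre of its underside, z up. Front (-x side, towards the robot at yaw 0) has a round gauge and vent slots. On its flat top: isolator lever at x 0, y +65 mm, key switch at x 0, y -65 mm; nothing else is taller than 4 mm. Yaw varies.
- keyhole (a point): Centre of the keyhole slot, 86 mm above the work surface in the top face of a fixed square steel plate (50 x 50 x 6 mm). Axes as the box's. Slot 6.6 mm (x) by 17.6 mm (y), straight down into the plug. Sprung pins 17 and 26 mm down resist the blade: push with up to about 20 N, rock it 0.05 rad about the vertical if it sticks. The blade can turn only within 4 mm of fully home.
- key_switch (a joint): Angle of the plug under the keyhole, rad: 0 = rest (in line with the plate's slot), grows clockwise seen from above, 1.55 = end stop, a quarter turn. A spring pulls it back to 0 (0.02 N m at rest, 0.11 N m at the stop). The key has about 0.15 rad of play in the plug, so the gripper must turn about 0.15 rad further than the plug.
- isolator (a joint): Angle of the isolator's lever, rad: 0 = off, leaning 0.5 rad (29 deg) towards the box's -x (gauge) side; 1.0 = on, leaning as far to the box's +x side. Top-heavy with a little friction: pushed about 0.2 rad past upright (0.5) it falls to the end and stays there; a push of about 1 N on the bar moves it.
- isolator_bar (a point): Centre of the black cross bar (12 mm diameter, 44 mm long, along the box's y) atop the isolator lever, a 10 mm steel rod pivoting 92 mm above the work surface over the box's x 0, y +65 mm; bar centre 45 mm from the pivot. Grey cheeks flank the pivot: tops 102 mm above the work surface, 30 mm long (x), 32 mm over both (y).
- key_rack: Fixed light wood block, 56 (its x) by 160 (its y) by 42 mm high; origin at the centre of its underside. Two slots at y -40 and +40 mm, one key in each, which key in which varies. Yaw varies.
- key_bow (a point): Flat-bladed service key, standing upright in a rack slot; this point is the centre of its grey metal rectangular bow: 10 mm thick (x), 34 mm wide (y), 38 mm high, z up. Steel collar below (14 mm diameter, 8 mm high); its underside, 27 mm below this point, rests on the rack's top, and on the lock plate when fully home. 60 g, mass varies. A half turn about z makes no difference.
- round_key_bow (a point): Another key in the other slot, not to be used: round grey metal bow 34 mm in diameter, 10 mm thick (its x), this point at its centre, 25 mm above the rack's top; round steel rod below.
- cup_mid (a point): White ceramic tasting cup, 70 mm across at the rim and 70 mm high, this point on its axis half-way up. Leave it alone.
- bottle_mid (a point): Green glass sample bottle with a dark cap, 60 mm diameter, 170 mm high, this point on its axis half-way up. Leave it alone.
- key_tip (a point): Lowest point of the same key's blade, 59 mm below the bow's centre, 32 mm below the collar. From the collar down: round neck 5 mm diameter, 10 mm long; flat steel blade 5 mm thick (x), 16 mm wide (y), 22 mm long, with rounded edges and nose. In the rack it has 2 mm of room each side; lift 35 mm to free it.
Not all that is in view belongs to the job. What is shaped like the part that bears key_bow but black, green or red is not meant.

How it is judged:
By the outcome, as a careful person would: the job done as asked, in the order asked, and still so for the second after the job is handed in, while the arm keeps its last pose, push and grip.
It also fails if it takes over 62 s, if anything falls off the work surface, if the arm or the gripper's body presses on something with over 40 N, if the wrist force passes 120 N, or if a joint passes its speed limit or range.

ROBOT

A 7-joint arm with a two-finger parallel gripper is mounted at the origin on the work surface. World frame = base frame: x ahead of the robot, y to its left, z up, the work surface at z = 0. Lengths are in mm, angles in rad, forces in N, time in s.
With the tool pointing down it reaches from about 400 to 925 mm from the base axis. Payload 5.6 kg.
Tool frame: the origin (TCP) lies midway between the tips of the shut fingers; the grasp point (between the pads) lies 19 mm behind it; z points along the fingers, y is the direction in which the jaws open and shut (so a half turn about z gives the same grasp; the last joint's range is limited). The gripper opens to 85 mm and grips with 20 to 120 N. Pads are 22 mm wide; open, the fingers measure 114 mm over their backs; the gripper's body (76 mm by 85 mm) begins 54 mm behind the grasp point. The pads swing forward as they close: fully open they stand 13 mm farther back than shut.
Start: joints at [1.305, 0.468, -0.012, 1.603, 0.006, 1.071, -0.056], TCP at [143.582, -633.95, 231.29] pointing down, gripper open.
Joint ranges: [-2.53, 2.53], [-0.31, 2.02], [-1.57, 1.55], [0.28, 2.44], [-1.29, 4.43], [0.15, 1.84], [-2.92, 2.92]. Speed limits (rad/s): [2.57, 2.57, 3.14, 3.14, 3.14, 3.14, 3.14].

INTERFACE

Orientations are given as [roll, pitch, yaw] about the fixed x, y, z axes, in that order (R = Rz(yaw) Ry(pitch) Rx(roll)).
In Python, from cell import ctrl, snapshot, camera_info gives the robot as it stands. The module is installed in compiled form; this text tells all that it offers.
- The arm moves only by the tool send_rows, never from a script. Its arguments are lists of equal length, an entry for each row: "slide": the shift along the world's x, y, z in cm, a list of three; "rotation": the turn, a rotation vector about the world's x, y, z in rad, a list of three; "gripper": the opening in per cent of the stroke, from 0 (shut) to 100 (fully open). In form: {"slide": [[dx, dy, dz], ...], "rotation": [[rx, ry, rz], ...], "gripper": [gripper, ...]}. A call has 1 to 12 rows; each row shifts and turns the commanded pose from where the row before left it; what a row does not reach is not made up. A row lasts 1/10 s, in which the tool goes at most 50 mm and 8.59 degrees, less where a joint would pass 70% of its speed; a pose out of reach is approached as far as the arm can. A call is refused whole if a number of a shift passes 5 or a number of a turn 0.15, either way. A call with a gripper value outside its range is refused whole. The fingers move at their own pace and stop on an object; "squeeze" is the grip in N (left out, the last holds). Time passes only in rows, so rows that do not move let the fingers close. It gives the time, the measured TCP pose, the force and the opening at its end, in the units of the state.
- ctrl.get_obs(): the state, without advancing time (a new reading comes with each control period).
- snapshot(name): name is "scene" or "top"; returns (picture, depth): 400x640x3 uint8, red, green, blue; 400x640 float32, mm along the optical axis (not along the pixel's ray), 0 where there is no reading.
- camera_info(name): a dict with "fx", "fy", "cx", "cy" (pixels), "k1" (the pictures are not rectified: a ray, as slopes to the right and down, at radius r is drawn at 1 + k1 r^2 times it, then the intrinsics apply), "extrinsics" (4x4, takes a point from camera to world coordinates). Camera axes: x right, y up, looking along -z (the intrinsics and any distortion apply to the point x, -y, -z); pixel columns grow to the right and rows downward; lengths in mm; the calibration is good to about 2 mm. A picture is of the moment at which its call begins. camera_info takes no time and is no camera call.
- ctrl.sign_off(): hands the job in, once; it reports no verdict.
The state is a dict: "clock": time; "qpos": joint angles; "qd": joint speeds; "joint_efforts": joint torques, N m; "tcp_pos": TCP position; "orientation": TCP orientation; "force": force on the tool from outside, world axes, zero at the start; "moment": the same for the moment, N m; "grip_width": opening from 0.0 (shut) to 1.0 (fully open).
Only numpy, scipy, OpenCV 4.12 (cv2) and the standard library are available. Lean on these libraries where they do the work, as an engineer would, in place of code of your own. Each camera call takes 0.05 s, during which the arm holds its last target.

## Working session

There is one attempt and no reset: what is moved stays moved. The work goes in short steps, Python scripts to look and compute and a tool call to move; the robot and the scene stay as the last step left them, time stands still between calls to the robot, and variables do not carry over. Pictures are saved under pics/ and viewed, and the job is handed in when it is done.

Besides the shell and the picture viewer there is one more tool, called after "Request:" as name(argument=value, ...) on one line, values as JSON. send_rows: Moves the arm, as the interface text tells. Its arguments: {"type":"object","properties":{"slide":{"type":"array"},"rotation":{"type":"array"},"gripper":{"type":"array"},"squeeze":{"type":"number"}},"required":["slide","rotation","gripper"]}

```bash
mkdir -p pics
cat > h.py <<'E'
import numpy as np, cv2
from cell import ctrl, snapshot, camera_info
def snap(name,fn):
    p,d=snapshot(name); cv2.imwrite('pics/'+fn+'.png',p[:,:,::-1]); np.savez('pics/'+fn+'.npz',p=p,d=d); return p,d
def undist(name,u,v):
    c=camera_info(name); x=(np.asarray(u,float)-c['cx'])/c['fx']; y=(np.asarray(v,float)-c['cy'])/c['fy']
    xu,yu=x.copy(),y.copy()
    for _ in range(20):
        f=1+c['k1']*(xu**2+yu**2); xu=x/f; yu=y/f
    return xu,yu,np.array(c['extrinsics'])
def plane(name,u,v,z):
    x,y,E=undist(name,u,v); d=np.stack([x,-y,-np.ones_like(x)],-1)@E[:3,:3].T; o=E[:3,3]
    t=(z-o[2])/d[...,2]; return o+t[...,None]*d
def deproj(name,u,v,dep):
    x,y,E=undist(name,u,v); p=np.stack([x*dep,-y*dep,-np.ones_like(x)*dep],-1); return p@E[:3,:3].T+E[:3,3]
def proj(name,P):
    c=camera_info(name);E=np.array(c['extrinsics']); q=(np.asarray(P,float)-E[:3,3])@E[:3,:3]
    x=q[...,0]/-q[...,2]; y=-q[...,1]/-q[...,2]; f=1+c['k1']*(x*x+y*y)
    return np.stack([c['cx']+c['fx']*x*f,c['cy']+c['fy']*y*f],-1)
E
python3 - <<'E'
from h import *
for n in ['scene','top']:
    snap(n,n+'0'); c=camera_info(n); print(n,c)
o=ctrl.get_obs(); print(o)
E
```

```text
scene {'fx': 413.97801119784543, 'fy': 413.97801119784543, 'cx': 311.2567454965278, 'cy': 200.86614307432745, 'k1': 0.030572578084060657, 'extrinsics': array([[-5.97230138e-01, -4.94849614e-01,  6.31221056e-01,
         1.14671959e+03],
       [ 8.01845497e-01, -3.86983343e-01,  4.55288581e-01,
         5.39225878e+02],
       [ 1.89726554e-02,  7.78053823e-01,  6.27911050e-01,
         6.64766744e+02],
       [ 0.00000000e+00,  0.00000000e+00,  0.00000000e+00,
         1.00000000e+00]])}
top {'fx': 437.0631872767429, 'fy': 437.0631872767429, 'cx': 327.34749597136226, 'cy': 200.0235442609003, 'k1': 0.012682401262033946, 'extrinsics': array([[ 2.81510253e-02,  9.98919482e-01, -3.69782095e-02,
         5.27577185e+02],
       [-9.98984315e-01,  2.68122822e-02, -3.62138043e-02,
         8.41139602e+01],
       [-3.51832045e-02,  3.79601070e-02,  9.98659688e-01,
         9.89991138e+02],
       [ 0.00000000e+00,  0.00000000e+00,  0.00000000e+00,
         1.00000000e+00]])}
{'clock': 0.1, 'qpos': array([ 1.3050049 ,  0.46830885, -0.01158234,  1.60358472,  0.00597053,
        1.07143937, -0.05632374]), 'qd': array([ 0.00198203, -0.00124239,  0.00064922, -0.00232607, -0.00060652,
        0.00165325, -0.00040936]), 'joint_efforts': array([ 4.00177405e-04, -5.33523810e+01,  2.09976680e-02, -2.51964676e+01,
        1.14107205e-02,  4.36174640e-03,  1.25828581e-05]), 'tcp_pos': array([ 143.42860977, -633.42077756,  230.39876514]), 'orientation': array([-3.13989006e+00,  1.04671729e-04,  2.22671178e-01]), 'force': array([-0.03104611,  0.49541117,  0.04755041]), 'moment': array([ 0.01567325, -0.0352546 ,  0.00712994]), 'grip_width': 1.003784052103631}
```

View pics/scene0.png

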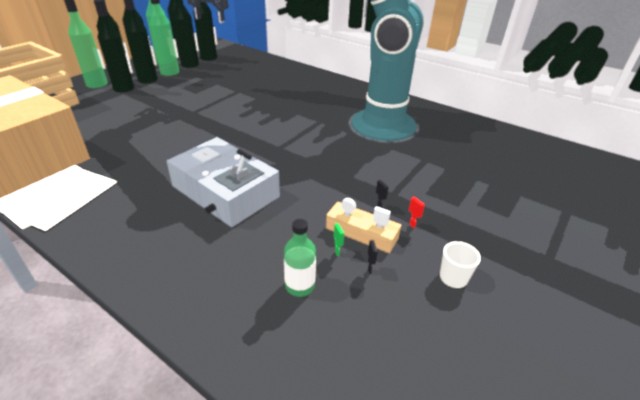

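View pics/top0.png

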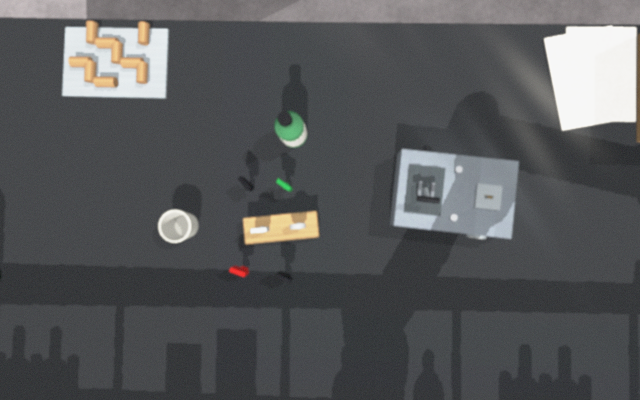

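The scene view shows the box with its lever (240,165), the rack with a round bow (348,206) and a square bow (382,217), loose coloured keys around it, the bottle (300,265) and the cup (459,265). The top view shows the rack at (281,228) and the box at (457,194). Next I'll take close crops.

Run:
```python
from h import *
s=cv2.imread('pics/scene0.png');t=cv2.imread('pics/top0.png')
a=cv2.resize(s[170:270,310:440],None,fx=6,fy=6,interpolation=2)[:600,:780]; cv2.imwrite('pics/c1.png',a)
cv2.imwrite('pics/c2.png',cv2.resize(t[140:250,380:530],None,fx=5,fy=5,interpolation=2))
cv2.imwrite('pics/c3.png',cv2.resize(t[170:285,225:335],None,fx=5,fy=5,interpolation=2))
cv2.imwrite('pics/c4.png',cv2.resize(s[130:230,160:290],None,fx=6,fy=6,interpolation=2))
```

```text
(no output)
```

View pics/c1.png

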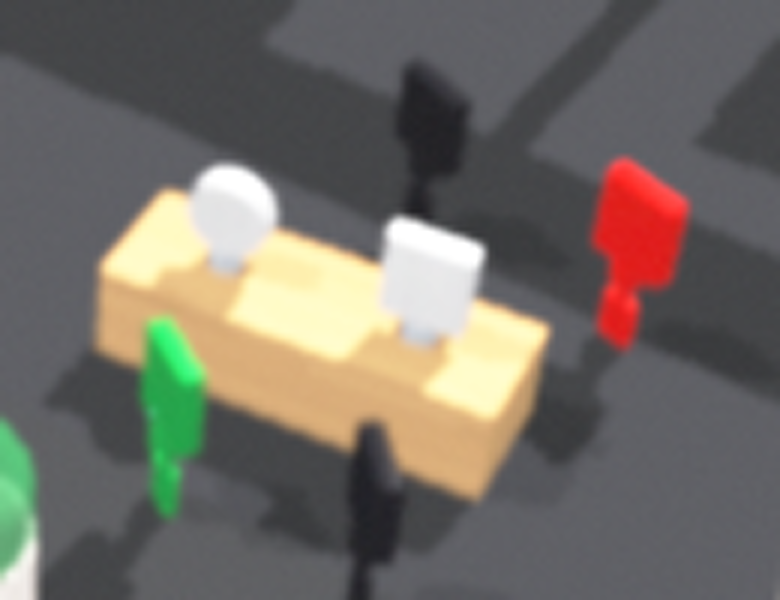

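View pics/c2.png

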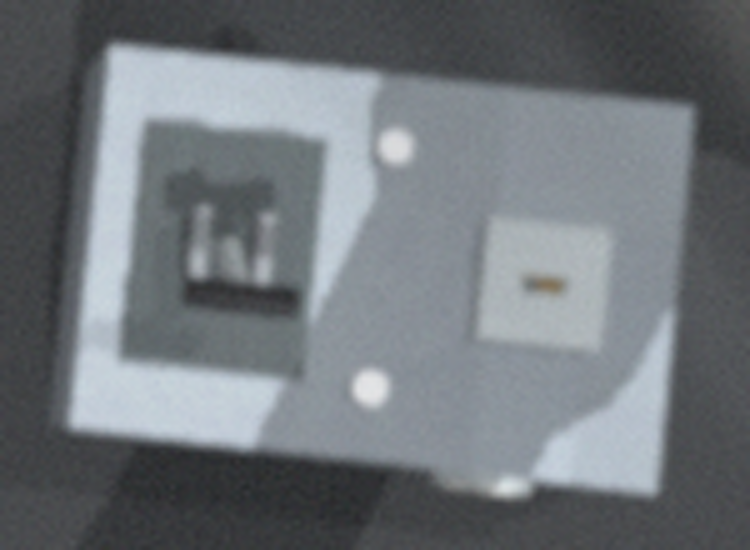

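View pics/c3.png

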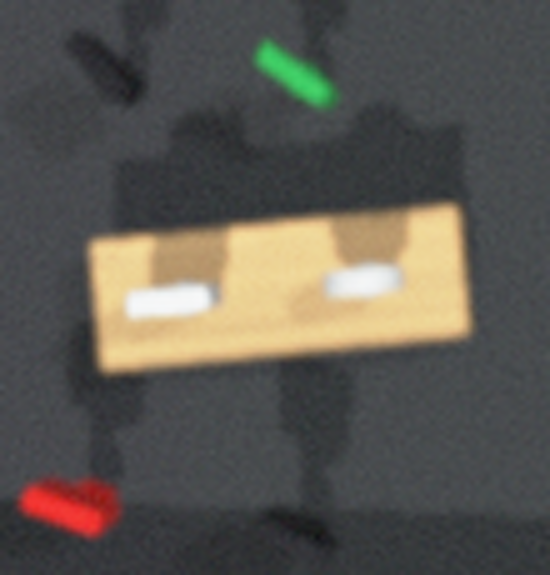

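View pics/c4.png

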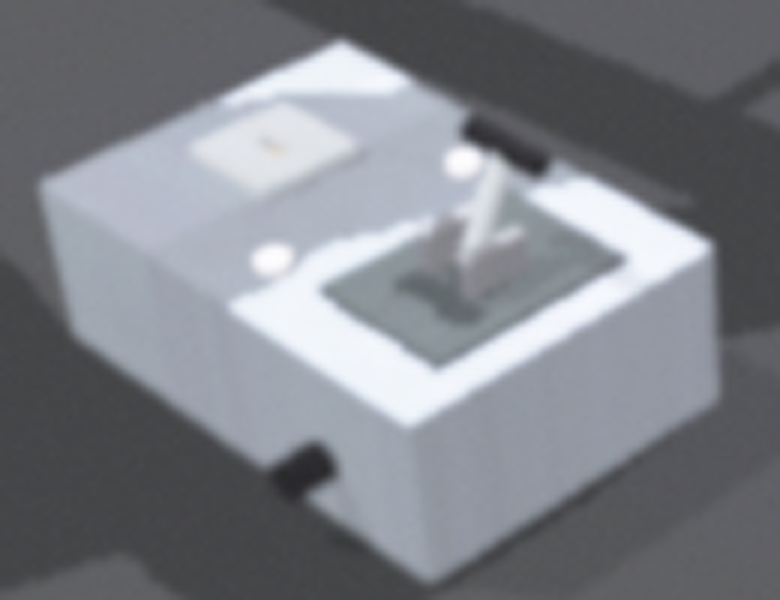

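Candidates for the key:
- Square grey bow in the rack, scene (382,217) / top (259,230). This is the one I want.
- Round grey bow, scene (348,206) / top (297,226).
- Loose red, green and two black keys, scene (416,212), (339,238), (381,193), (372,256). Not meant.

The crop confirms the square bow. Now to measure.

```bash
cat > m.py <<'E'
from h import *
def rect(name,mask,z,off,lab):
    cs,_=cv2.findContours(mask.astype(np.uint8),cv2.RETR_EXTERNAL,cv2.CHAIN_APPROX_NONE)
    for c in cs:
        if cv2.contourArea(c)<off: continue
        pts=c[:,0,:].astype(float)
        W=plane(name,pts[:,0],pts[:,1],z)[:,:2]
        r=cv2.minAreaRect(W.astype(np.float32)); M=cv2.moments(W.astype(np.float32).reshape(-1,1,2))
        print(lab,name,'px',pts.mean(0).round(1),'rect c',np.round(r[0],1),'size',np.round(r[1],1),'ang',round(r[2],2),'cent',round(M['m10']/M['m00'],1),round(M['m01']/M['m00'],1))
E
python3 - <<'E'
from m import *
for n in ['top','scene']:
    D=np.load(f'pics/{n}0.npz');p=D['p'];hsv=cv2.cvtColor(p,cv2.COLOR_RGB2HSV);d=D['d']
    v,u=np.mgrid[0:400,0:640]; P=deproj(n,u,v,d)
    z=P[...,2]
    ok=(d>0)&(P[...,0]>250)&(P[...,0]<900)&(P[...,1]>-450)&(P[...,1]<400)
    wood=(hsv[...,0]>8)&(hsv[...,0]<28)&(hsv[...,1]>70)&ok&(z>20)&(z<60)
    rect(n,wood&(z>38),42,60,'racktop')
    rect(n,ok&(z>74)&(z<120)&(hsv[...,1]<90)&(P[...,1]<0),80,200,'boxtop')
    bow=(z>50)&ok&(hsv[...,1]<60)&(hsv[...,2]>120)&(P[...,1]>0)&(P[...,1]<330)
    rect(n,bow,88,10,'bow88')
    c=[(297,226),(259,230)] if n=='top' else [(348,206),(382,217)]
    for a in c: print(a,P[a[1],a[0]],p[a[1],a[0]])
E
```

```text
racktop top px [280.5 227.7] rect c [499.8 218.8] size [ 55.9 159.9] ang 7.2 cent 499.8 218.7
boxtop top px [456.1 193.2] rect c [ 582.8 -146.7] size [239.9 161.7] ang 85.18 cent 582.8 -146.8
bow88 top px [259.3 229.9] rect c [495.7 255.8] size [10.9 36.4] ang 7.34 cent 495.4 255.9
bow88 top px [297.3 226.2] rect c [504.6 177. ] size [10.3 31.1] ang 1.66 cent 505.1 177.2
bow88 top px [296.2 136.2] rect c [693.1 185.9] size [29.5 57.4] ang 37.52 cent 688.5 184.5
(297, 226) [505.45498499 178.61797649  82.4906258 ] [244 245 244]
(259, 230) [495.01099835 256.91419395  86.9272215 ] [246 246 246]
racktop scene px [365.8 223. ] rect c [503.2 221.2] size [ 62.1 160.8] ang 7.32 cent 511.1 227.6
boxtop scene px [223.2 167.6] rect c [ 585.4 -142.7] size [248.4 165.7] ang 85.21 cent 587.2 -143.5
bow88 scene px [300.1 269.1] rect c [738.5 224.6] size [53.9 59. ] ang 42.69 cent 744.4 228.4
bow88 scene px [381.1 216.1] rect c [515.5 268.6] size [56.2 32.9] ang 23.96 cent 515.5 268.5
bow88 scene px [348.3 204.8] rect c [528.3 193.1] size [49.3 30.9] ang 33.48 cent 527.4 193.0
(348, 206) [508.03093868 181.92398307  65.83300012] [228 228 229]
(382, 217) [499.36032602 264.17964451  70.86172578] [233 233 233]
```

Run:
```python
from m import *
for n,sl,bar in [('top',(380+545/5,140+285/5),(380+242/5,140+298/5)),('scene',(160+270/6,130+146/6),(160+507/6,130+146/6))]:
    g=lambda a,z: plane(n,np.array(a[0]),np.array(a[1]),z).round(1)
    print(n,'slot',g(sl,86),'bar',g(bar,131.5))
print('slot pred px',proj('top',[577.3,-211.5,86]),proj('scene',[577.3,-211.5,86]))
print('bow top pred',proj('scene',[495.4,257,88]),proj('top',[495.4,257,88]))
```

```text
top slot [ 576.1 -213.    86. ] bar [565.5 -81.8 131.5]
scene slot [ 580.4 -207.7   86. ] bar [567.4 -76.7 131.5]
slot pred px [488.24631862 196.38582086] [204.89655858 153.31930212]
bow top pred [380.97835409 208.78448126] [258.86614435 229.82656859]
```

Request:
send_rows(slide=[[2.4, 3.475, 0], [2.4, 3.475, 0], [2.4, 3.475, 0], [2.4, 3.475, 0], [2.4, 3.475, 0], [2.4, 3.475, 0], [2.4, 3.475, 0], [2.4, 3.475, 0]], rotation=[[0, 0, 0.08], [0, 0, 0.08], [0, 0, 0.08], [0, 0, 0.08], [0, 0, 0.08], [0, 0, 0.08], [0, 0, 0.08], [0, 0, 0.08]], gripper=[0, 0, 0, 0, 0, 0, 0, 0], squeeze=60)

```text
clock: 0.9
tcp_pos: [336.1, -354.3, 231.1]
orientation: [-3.141, 0.0, 0.866]
force: [0.4, -0.8, -0.4]
grip_width: -0.0
```

Request:
send_rows(slide=[[2.4, 3.475, 0], [2.4, 3.475, 0], [2.4, 3.475, 0], [2.4, 3.475, 0], [2.4, 3.475, 0], [2.4, 3.475, 0], [2.4, 3.475, 0], [2.4, 3.475, 0], [0, 0, 0], [0, 0, 0]], rotation=[[0, 0, 0.08], [0, 0, 0.08], [0, 0, 0.08], [0, 0, 0.08], [0, 0, 0.08], [0, 0, 0.08], [0, 0, 0.08], [0, 0, 0.08], [0, 0, 0], [0, 0, 0]], gripper=[0, 0, 0, 0, 0, 0, 0, 0, 0, 0])

```text
clock: 1.9
tcp_pos: [527.5, -77.1, 230.8]
orientation: [-3.14, -0.0, 1.504]
force: [-0.3, -1.3, -0.5]
grip_width: -0.002
```

Run:
```python
from h import *
o=ctrl.get_obs(); print({k:np.round(v,3) for k,v in o.items()})
for n in ['scene','top']:
    p,d=snap(n,n+'1'); q=proj(n,o['tcp_pos']); print(n,q)
    c,r=q.astype(int); r0=max(0,r-60);c0=max(0,c-80)
    a=p[r0:r0+120,c0:c0+160,::-1].copy(); a=cv2.resize(a,None,fx=4,fy=4,interpolation=2); cv2.circle(a,(int((q[0]-c0)*4),int((q[1]-r0)*4)),4,(0,0,255),1); cv2.imwrite(f'pics/{n}1c.png',a)
```

```text
{'clock': np.float64(1.9), 'qpos': array([ 0.546,  0.334, -0.561,  1.86 ,  0.208,  1.007, -0.168]), 'qd': array([ 0.032, -0.015,  0.032,  0.015,  0.005,  0.002,  0.001]), 'joint_efforts': array([-1.6310e+00, -3.9915e+01, -6.0120e+00, -2.4179e+01, -1.2000e-01,
       -8.4000e-02, -6.0000e-03]), 'tcp_pos': array([527.472, -77.094, 230.756]), 'orientation': array([-3.14 , -0.   ,  1.504]), 'force': array([-0.257, -1.27 , -0.529]), 'moment': array([-0.04 ,  0.048, -0.048]), 'grip_width': np.float64(-0.002)}
scene [252.98878017 109.78863747]
top [436.50464856 219.35338288]
```

View crops.

View pics/scene1c.png

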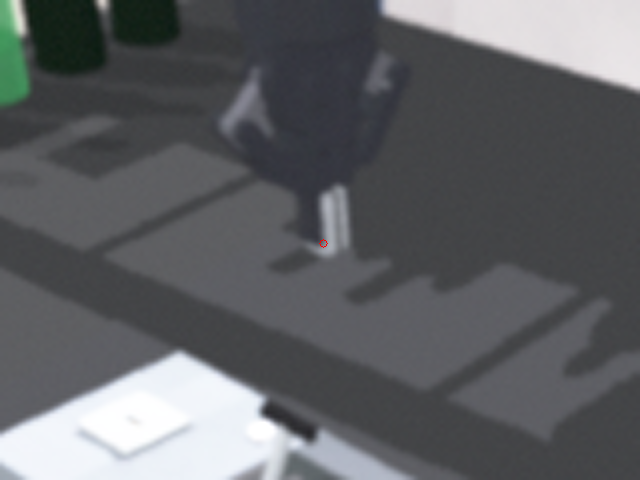

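View pics/top1c.png

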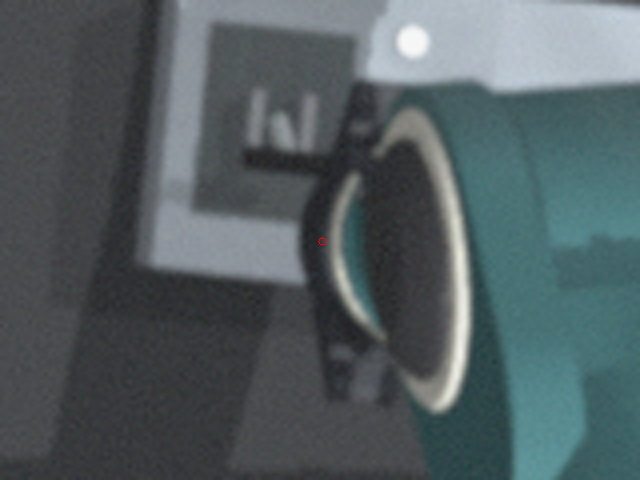

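Request:
send_rows(slide=[[0, 0, -2.7], [0, 0, -2.7], [0, 0, -2.7], [0, 0, -2.7], [0, 0, 0], [0.75, -0.06, 0], [0.75, -0.06, 0], [0.75, -0.06, 0], [0.75, -0.06, 0], [0.75, -0.06, 0]], rotation=[[0, 0, 0], [0, 0, 0], [0, 0, 0], [0, 0, 0], [0, 0, 0], [0, 0, 0], [0, 0, 0], [0, 0, 0], [0, 0, 0], [0, 0, 0]], gripper=[0, 0, 0, 0, 0, 0, 0, 0, 0, 0])

```text
clock: 3.0
tcp_pos: [566.7, -81.1, 127.0]
orientation: [3.138, 0.002, 1.503]
force: [-0.7, 0.1, 0.4]
grip_width: -0.0
```

Request:
send_rows(slide=[[0.7, -0.06, 0], [0.7, -0.06, 0], [0, 0, 0]], rotation=[[0, 0, 0], [0, 0, 0], [0, 0, 0]], gripper=[0, 0, 0])

```text
clock: 3.3
tcp_pos: [580.4, -82.3, 123.4]
orientation: [3.14, -0.0, 1.502]
force: [-0.6, -0.4, -0.4]
grip_width: 0.0
```

Run:
```python
from h import *
p,d=snap('scene','scene2'); cv2.imwrite('pics/s2c.png',cv2.resize(p[100:220,160:310,::-1],None,fx=5,fy=5,interpolation=2))
```

```text
(no output)
```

View pics/s2c.png

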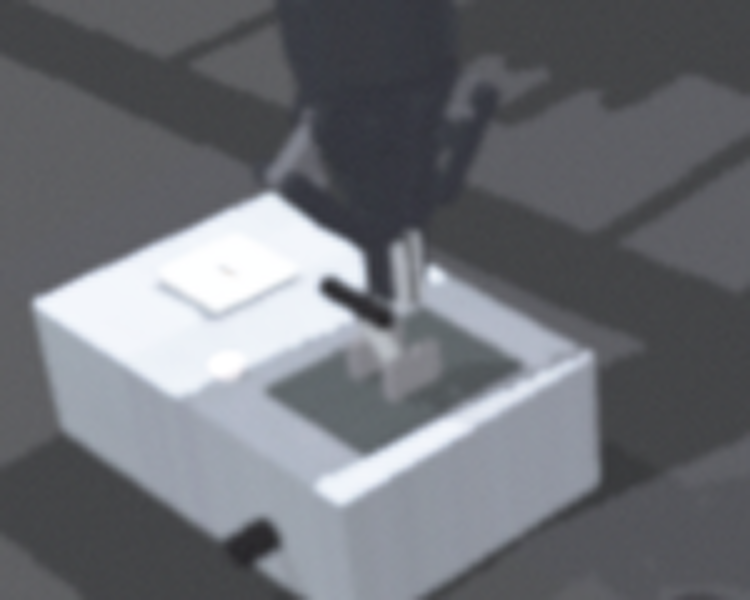

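Request:
send_rows(slide=[[-2, 0.1, 1], [0, 0, 3.5], [0, 0, 3.5], [-0.65, 3.4, 0], [-0.65, 3.4, 0], [-0.65, 3.4, 0], [-0.65, 3.4, 0], [-0.65, 3.4, 0], [-0.65, 3.4, 0]], rotation=[[0, 0, 0], [0, 0, 0], [0, 0, 0], [0, 0, 0.02], [0, 0, 0.02], [0, 0, 0.02], [0, 0, 0.02], [0, 0, 0.02], [0, 0, 0.02]], gripper=[0, 0, 0, 50, 50, 50, 50, 50, 50])

```text
clock: 4.25
tcp_pos: [519.4, 124.0, 203.1]
orientation: [-3.141, 0.0, 1.623]
force: [0.4, -0.6, 0.9]
grip_width: 0.494
```

Request:
send_rows(slide=[[-0.65, 3.4, 0], [-0.65, 3.4, 0], [-0.65, 3.4, 0], [-0.65, 3.4, 0], [0, 0, 0], [0, 0, 0]], rotation=[[0, 0, 0.02], [0, 0, 0.02], [0, 0, 0.02], [0, 0, 0.015], [0, 0, 0], [0, 0, 0]], gripper=[50, 50, 50, 50, 50, 50])

```text
clock: 4.85
tcp_pos: [493.5, 259.3, 202.9]
orientation: [-3.141, 0.0, 1.7]
force: [0.9, 0.0, -0.8]
grip_width: 0.499
```

Run:
```python
from h import *
o=ctrl.get_obs(); print({k:np.round(v,3) for k,v in o.items()})
for n in ['scene','top']:
    p,d=snap(n,n+'3')
    print(n,proj(n,[609.8,-83.7,131.5]),proj(n,[577.3,-211.5,86]),proj(n,o['tcp_pos']))
t=np.load('pics/top3.npz')['p'];s=np.load('pics/scene3.npz')['p']
cv2.imwrite('pics/t3b.png',cv2.resize(t[140:250,380:530,::-1],None,fx=5,fy=5,interpolation=2))
cv2.imwrite('pics/s3k.png',cv2.resize(s[130:260,300:440,::-1],None,fx=4.5,fy=4.5,interpolation=2))
```

```text
{'clock': np.float64(4.85), 'qpos': array([-0.014,  0.44 , -0.673,  1.825,  0.323,  0.989, -0.692]), 'qd': array([ 0.034, -0.005,  0.027,  0.007,  0.003,  0.003,  0.001]), 'joint_efforts': array([-1.6400e+00, -4.3476e+01, -8.4450e+00, -2.2910e+01, -1.1800e-01,
       -7.1000e-02, -2.6000e-02]), 'tcp_pos': array([493.489, 259.314, 202.927]), 'orientation': array([-3.141,  0.   ,  1.7  ]), 'force': array([ 0.866,  0.033, -0.789]), 'moment': array([-0.09 , -0.039, -0.007]), 'grip_width': np.float64(0.499)}
scene [229.43520192 161.09232215] [204.89655858 153.31930212] [389.64953961 164.77931467]
top [429.82593205 176.96103919] [488.24631862 196.38582086] [245.37764814 232.76428489]
```

View pics/t3b.png

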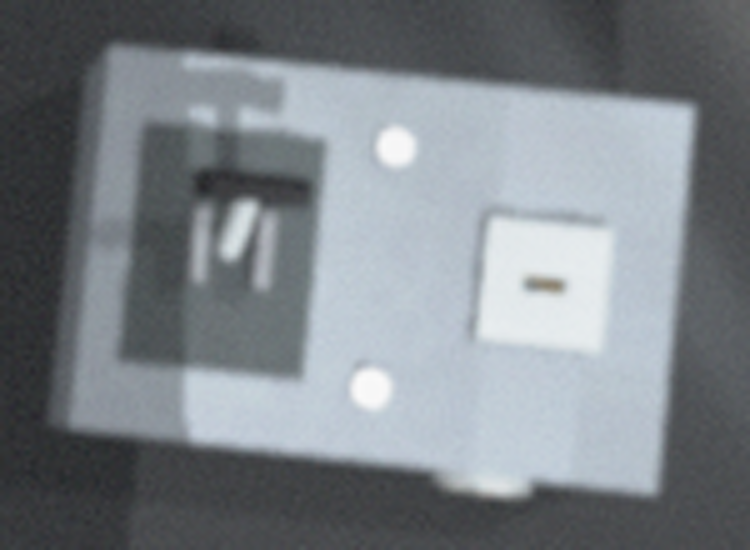

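View pics/s3k.png

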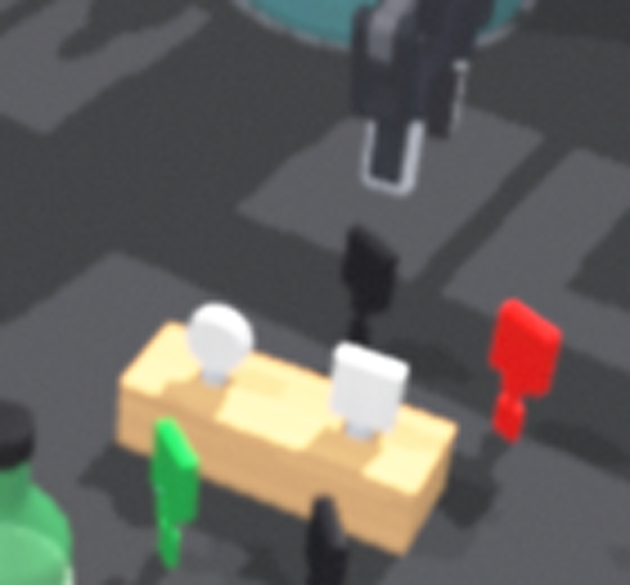

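Request:
send_rows(slide=[[0.2, -0.23, -4], [0, 0, -4], [0, 0, -3], [0, 0, -2], [0, 0, -1.9], [0, 0, 0], [0, 0, 0], [0, 0, 0]], rotation=[[0, 0, 0], [0, 0, 0], [0, 0, 0], [0, 0, 0], [0, 0, 0], [0, 0, 0], [0, 0, 0], [0, 0, 0]], gripper=[50, 50, 50, 50, 50, 50, 50, 50])

```text
clock: 5.75
tcp_pos: [497.0, 256.4, 55.4]
orientation: [3.14, -0.0, 1.697]
force: [0.4, -0.5, -0.2]
grip_width: 0.5
```

Run:
```python
from h import *
o=ctrl.get_obs(); print(o['tcp_pos'],o['orientation'],o['force'])
p,d=snap('scene','scene4'); cv2.imwrite('pics/s4.png',cv2.resize(p[150:260,310:440,::-1],None,fx=5,fy=5,interpolation=2))
```

```text
[497.04453642 256.38710109  55.44586739] [ 3.13974300e+00 -3.81832456e-04  1.69674211e+00] [ 0.42222692 -0.52484889 -0.22491128]
```

View pics/s4.png

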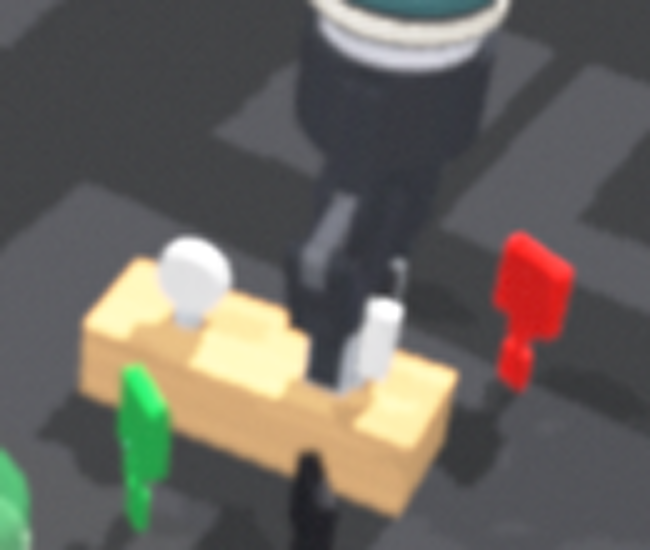

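Request:
send_rows(slide=[[0, 0, 0], [0, 0, 0], [0, 0, 0], [0, 0, 0], [0, 0, 0], [0, 0, 0], [0, 0, 0]], rotation=[[0, 0, 0], [0, 0, 0], [0, 0, 0], [0, 0, 0], [0, 0, 0], [0, 0, 0], [0, 0, 0]], gripper=[30, 20, 10, 0, 0, 0, 0], squeeze=90)

```text
clock: 6.5
tcp_pos: [496.4, 256.6, 54.9]
orientation: [3.141, 0.0, 1.698]
force: [-0.6, -1.6, 5.8]
grip_width: 0.105
```

Run:
```python
from h import *
o=ctrl.get_obs(); print({k:np.round(v,3) for k,v in o.items()})
p,d=snap('scene','scene5'); cv2.imwrite('pics/s5.png',cv2.resize(p[150:260,310:440,::-1],None,fx=5,fy=5,interpolation=2))
```

```text
{'clock': np.float64(6.5), 'qpos': array([-0.111,  0.64 , -0.551,  1.915,  0.493,  0.723, -0.825]), 'qd': array([-0.   ,  0.   ,  0.   , -0.002,  0.003, -0.001,  0.001]), 'joint_efforts': array([-3.0300e-01, -4.7211e+01, -7.8140e+00, -1.6062e+01,  4.4000e-02,
       -4.8100e-01,  1.0000e-03]), 'tcp_pos': array([496.353, 256.638,  54.853]), 'orientation': array([3.141, 0.   , 1.698]), 'force': array([-0.638, -1.567,  5.842]), 'moment': array([-0.255,  0.197, -0.02 ]), 'grip_width': np.float64(0.105)}
```

View pics/s5.png

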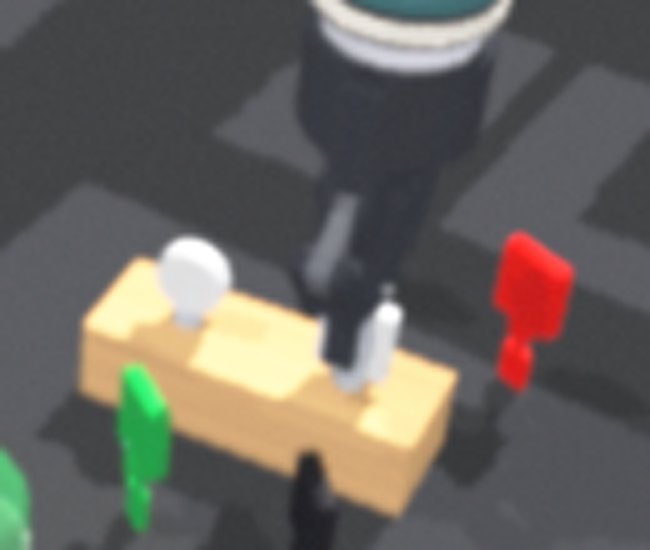

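Request:
send_rows(slide=[[0, 0, 0.5], [0, 0, 1], [0, 0, 1.5], [0, 0, 2], [0, 0, 3], [0, 0, 4], [0, 0, 3.5], [0, 0, 0]], rotation=[[0, 0, 0], [0, 0, 0], [0, 0, 0], [0, 0, 0], [0, 0, 0], [0, 0, 0], [0, 0, 0], [0, 0, 0]], gripper=[0, 0, 0, 0, 0, 0, 0, 0])

```text
clock: 7.35
tcp_pos: [498.5, 258.7, 215.5]
orientation: [3.132, -0.003, 1.698]
force: [0.6, 0.6, -1.1]
grip_width: 0.102
```

```bash
cat > look.py <<'E'
from h import *
import sys
o=ctrl.get_obs(); print({k:np.round(v,3) for k,v in o.items() if k in('clock','tcp_pos','orientation','force','moment','grip_width','qpos')})
n,fn,c0,r0,w,hh,f=sys.argv[1],sys.argv[2],*map(int,sys.argv[3:])
p,d=snap(n,fn); print('tcp px',proj(n,o['tcp_pos']))
cv2.imwrite(f'pics/{fn}_c.png',cv2.resize(p[r0:r0+hh,c0:c0+w,::-1],None,fx=f,fy=f,interpolation=2))
E
python3 look.py scene s6 320 120 130 110 5
```

```text
{'clock': np.float64(7.35), 'qpos': array([-0.   ,  0.427, -0.683,  1.812,  0.318,  1.004, -0.683]), 'tcp_pos': array([498.492, 258.696, 215.509]), 'orientation': array([ 3.132e+00, -3.000e-03,  1.698e+00]), 'force': array([ 0.632,  0.609, -1.076]), 'moment': array([ 0.042, -0.017, -0.031]), 'grip_width': np.float64(0.102)}
tcp px [389.04213533 160.47972917]
```

View pics/s6_c.png

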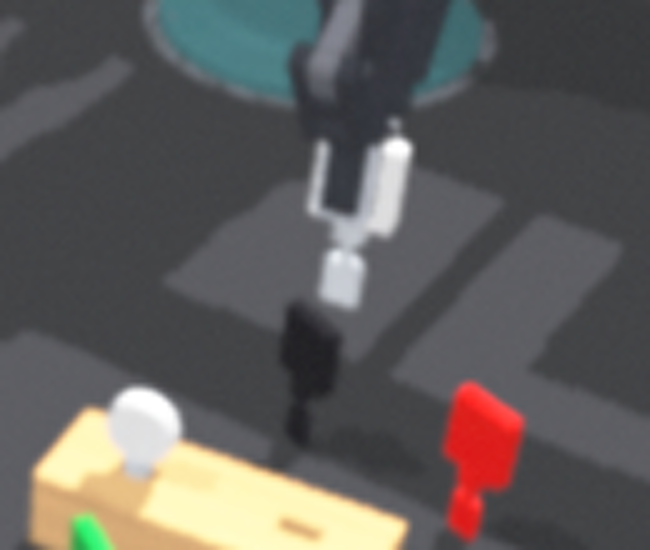

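Request:
send_rows(slide=[[0.66, -3.92, 0], [0.66, -3.92, 0], [0.66, -3.92, 0], [0.66, -3.92, 0], [0.66, -3.92, 0], [0.66, -3.92, 0], [0.66, -3.92, 0], [0.66, -3.92, 0], [0.66, -3.92, 0], [0.66, -3.92, 0], [0.66, -3.92, 0], [0.66, -3.92, 0]], rotation=[[0, 0, -0.0175], [0, 0, -0.0175], [0, 0, -0.0175], [0, 0, -0.0175], [0, 0, -0.0175], [0, 0, -0.0175], [0, 0, -0.0175], [0, 0, -0.0175], [0, 0, -0.0175], [0, 0, -0.0175], [0, 0, -0.0175], [0, 0, -0.0175]], gripper=[0, 0, 0, 0, 0, 0, 0, 0, 0, 0, 0, 0])

```text
clock: 8.6
tcp_pos: [574.6, -215.3, 208.5]
orientation: [-3.14, -0.001, 1.487]
force: [-0.4, -0.1, -0.4]
grip_width: 0.105
```

Request:
send_rows(slide=[[0, 0, -2], [0, 0, -2], [0, 0, -1], [0, 0, 0], [0, 0, 0], [0, 0, 0]], rotation=[[0, 0, 0], [0, 0, 0], [0, 0, 0], [0, 0, 0], [0, 0, 0], [0, 0, 0]], gripper=[0, 0, 0, 0, 0, 0])

```text
clock: 9.2
tcp_pos: [576.0, -213.6, 160.3]
orientation: [3.14, 0.0, 1.488]
force: [-0.2, 1.1, -0.5]
grip_width: 0.105
```

```bash
python3 look.py scene s7 150 90 120 100 6
python3 - <<'E'
from m import *
for n in ['top','scene']:
    D=np.load(f'pics/{n}3.npz');p=D['p'];d=D['d']
    v,u=np.mgrid[0:400,0:640]; P=deproj(n,u,v,d)
    near=np.hypot(P[...,0]-578,P[...,1]+211)<45
    lab=cv2.cvtColor(p,cv2.COLOR_RGB2LAB).astype(int)
    print(n, p[197 if n=='top' else 150, 495 if n=='top' else 198])
    for zt in ([83]): rect(n,near&(P[...,2]>zt),86,50,'plate z')
    b=lab[...,2]-128
    m=near&(p.min(-1)>np.percentile(p.min(-1)[near],60)) 
    rect(n,m,86,50,'plate col')
    print('thr',np.percentile(p.min(-1)[near],[10,30,50,60,70,90]))
    # slot: dark pixels centroid
    in_=np.hypot(P[...,0]-578,P[...,1]+211)<15
    g=p.min(-1).astype(float); w=np.clip(np.median(g[in_])-15-g,0,None)*in_
    uu=(w*u).sum()/w.sum();vv=(w*v).sum()/w.sum(); print('slot',uu,vv,plane(n,np.array(uu),np.array(vv),86))
E
```

```text
{'clock': np.float64(9.2), 'qpos': array([ 0.653,  0.54 , -0.475,  1.731,  0.296,  0.94 , -0.022]), 'tcp_pos': array([ 575.962, -213.627,  160.327]), 'orientation': array([3.14 , 0.   , 1.488]), 'force': array([-0.235,  1.142, -0.52 ]), 'moment': array([-0.034, -0.041, -0.041]), 'grip_width': np.float64(0.105)}
tcp px [200.34155912 127.0363712 ]
top [227 233 236]
plate z top px [488.3 196.5] rect c [ 578.3 -211.5] size [53.7 53.8] ang 85.14 cent 577.6 -211.5
plate col top px [489.1 196.8] rect c [ 576.7 -213.1] size [51.7 50.9] ang 85.27 cent 576.6 -213.0
thr [178. 186. 191. 197. 222. 228.]
slot 488.8339510748703 196.42105263157896 [ 577.259249   -212.68171284   86.        ]
scene [249 251 253]
plate z scene px [205.2 153.9] rect c [ 578.8 -209.8] size [53.8 53.5] ang 85.52 cent 578.6 -209.2
plate col scene px [205.  153.4] rect c [ 577.  -211.9] size [50.9 51.1] ang 85.73 cent 577.0 -211.4
thr [216. 236. 242. 248. 253. 254.]
slot 204.77777777777777 153.66666666666666 [ 578.60931585 -210.49430765   86.        ]
```

View pics/s7_c.png

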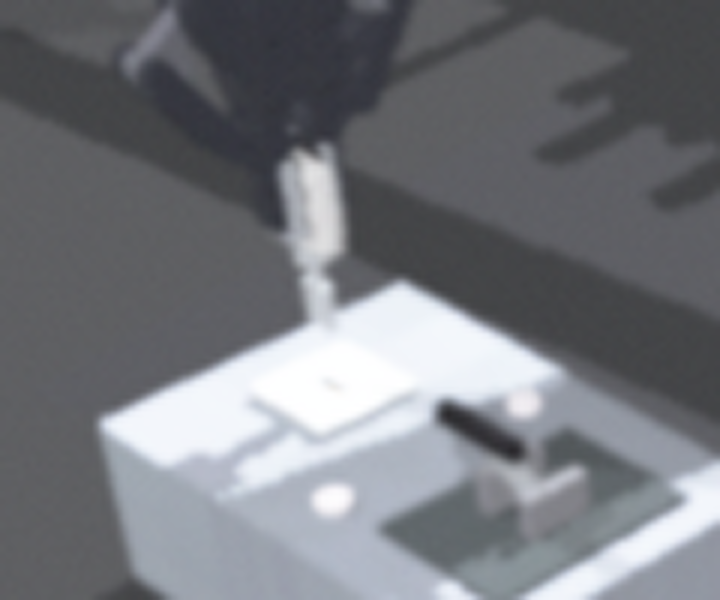

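Run:
```python
from h import *
T=np.array([576,-213.6,160.3]);
for dz in (-2,-5,-13,-22,-35,-45): print(dz,proj('scene',T+[0,0,dz]))
# bow center estimate
yaw=1.488; tx=np.array([np.cos(yaw),np.sin(yaw),0])
for s in (-17,0,17): print('bow bottom',s,proj('scene',T+tx*s+[0,0,-4.8]))
for s in (-8,8): print('blade bottom',s,proj('scene',T+tx*s+[0,0,-45]),proj('scene',T+tx*s+[0,0,-24]))
p=cv2.imread('pics/s7.png')
a=cv2.resize(p[110:165,180:230],None,fx=12,fy=10,interpolation=2); cv2.imwrite('pics/s7d.png',a)
```

```text
-2 [200.46239002 127.78103817]
-5 [200.64716941 128.86574261]
-13 [201.13631617 131.73834527]
-22 [201.68043636 134.93580744]
-35 [202.45509068 139.4916575 ]
-45 [203.04209054 142.94677467]
bow bottom -17 [196.39977115 126.45785096]
bow bottom 0 [200.63487382 128.79355658]
bow bottom 17 [204.93895258 131.16721181]
blade bottom -8 [201.08121747 141.81733804] [199.81860674 134.5249823 ]
blade bottom 8 [205.01758633 144.08464172] [203.79730335 136.76642998]
```

View pics/s7d.png

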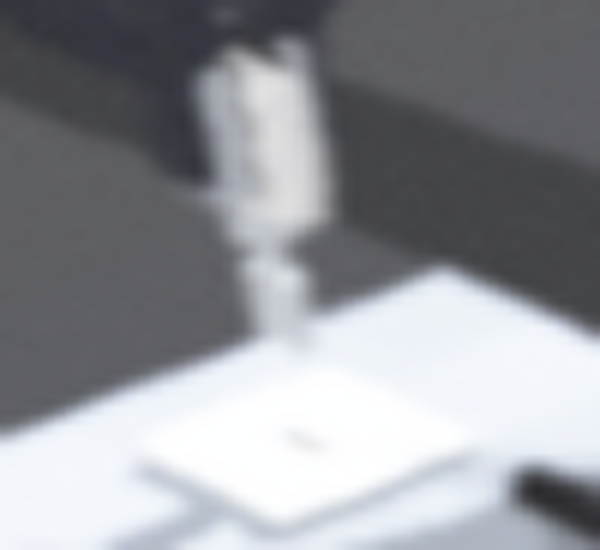

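Run:
```python
from h import *
D=np.load('pics/s7.npz');d=D['d'];v,u=np.mgrid[0:400,0:640];P=deproj('scene',u,v,d)
T=np.array([576,-213.6,160.3]);yaw=1.488;tx=np.array([np.cos(yaw),np.sin(yaw)]);bx=np.array([np.sin(yaw),-np.cos(yaw)])
for r in range(114,147):
    s=''
    for c in range(196,212):
        q=P[r,c]-T; a=q[:2]@tx; b=q[:2]@bx
        s+=f'{a:4.0f},{b:3.0f},{q[2]:4.0f}|' if abs(a)<40 and abs(b)<40 else '      .      |'
    print(r,s)
m=(np.abs(P[...,0]-577)<22)&(np.abs(P[...,1]+212)<20)&(np.abs(P[...,2]-86)<5); print('plate z',P[m][:,2].mean(),P[m][:,2].std())
```

```text
114   14, 14,  45|  15, 12,  45|  10,  7,  41|  -0, -3,  34|   1, -4,  34|   5, -5,  35|   9, -5,  37|  10, -7,  36|  12, -8,  36|   7,-14,  33|      .      |      .      |      .      |      .      |      .      |      .      |
115   16, 16,  44|  14, 12,  42|  13,  9,  40|  -1, -2,  31|   3, -3,  32|   6, -3,  34|  12, -2,  36|  11, -6,  34|   9,-10,  32|   7,-14,  30|   7,-17,  28|      .      |      .      |      .      |      .      |      .      |
116   13, 15,  40|  13, 12,  39|   8,  6,  35|  13,  7,  37|   7,  0,  32|   6, -3,  31|  13, -1,  34|  12, -5,  32|  12, -8,  31|   8,-13,  28|   9,-15,  27|      .      |      .      |      .      |      .      |      .      |
117    6, 11,  33|  12, 12,  36|  12, 10,  35|  13,  7,  34|   9,  2,  31|   9, -1,  30|  13, -1,  32|  14, -3,  31|  11, -8,  28|   9,-12,  26|   7,-16,  24|      .      |      .      |      .      |      .      |      .      |
118    9, 13,  33|  12, 12,  34|  12,  9,  32|  13,  8,  32|  15,  7,  33|  16,  4,  32|  16,  2,  31|      .      |  20, -1,  31|   9,-11,  24|   6,-16,  20|      .      |      .     
[... 5800 characters left out ...]
 |      .      |      .      |      .      |      .      |      .      |   7,  5, -43|   9,  3, -43|   9,  0, -44|      .      |      .      |      .      |      .      |      .      |      .      |
145       .      |      .      |      .      |      .      |      .      |      .      |      .      |      .      |      .      | -39,-29, -80| -37,-31, -80| -38,-35, -82| -31,-34, -79| -35,-39, -83| -30,-39, -81|      .      |
146       .      |      .      |      .      |      .      |      .      |      .      |      .      |      .      | -37,-25, -81| -34,-26, -80| -34,-29, -81| -32,-31, -81| -31,-33, -82| -29,-35, -81| -25,-35, -80| -24,-38, -81|
plate z 85.2451102321793 1.1190020263823406
```

Request:
send_rows(slide=[[0, 0.07, -1], [0, 0, -1], [0, 0, -0.6], [0, 0, 0], [0, 0, 0]], rotation=[[0, 0, 0], [0, 0, 0], [0, 0, 0], [0, 0, 0], [0, 0, 0]], gripper=[0, 0, 0, 0, 0])

```text
clock: 9.75
tcp_pos: [575.2, -213.1, 132.9]
orientation: [-3.141, -0.0, 1.488]
force: [-0.1, 0.1, -0.8]
grip_width: 0.102
```

```bash
python3 look.py scene s8 175 110 60 60 10
```

```text
{'clock': np.float64(9.75), 'qpos': array([ 0.643,  0.573, -0.462,  1.749,  0.315,  0.894, -0.038]), 'tcp_pos': array([ 575.214, -213.061,  132.936]), 'orientation': array([-3.141, -0.   ,  1.488]), 'force': array([-0.064,  0.07 , -0.801]), 'moment': array([-0.005, -0.01 ,  0.013]), 'grip_width': np.float64(0.102)}
tcp px [202.39064794 136.76869769]
```

View pics/s8_c.png

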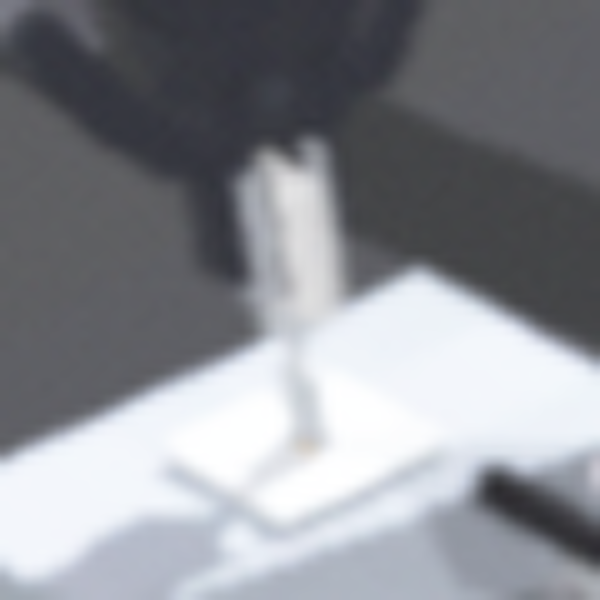

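Request:
send_rows(slide=[[0.08, 0.03, 0], [0, 0, -0.2], [0, 0, -0.2], [0, 0, -0.2], [0, 0, 0], [0, 0, 0]], rotation=[[0, 0, 0], [0, 0, 0], [0, 0, 0], [0, 0, 0], [0, 0, 0], [0, 0, 0]], gripper=[0, 0, 0, 0, 0, 0])

```text
clock: 10.4
tcp_pos: [576.0, -213.6, 127.1]
orientation: [3.142, 0.001, 1.487]
force: [-0.1, -2.4, -1.9]
grip_width: 0.101
```

```bash
python3 look.py scene s9 175 110 60 60 10
```

```text
{'clock': np.float64(10.4), 'qpos': array([ 0.639,  0.581, -0.458,  1.751,  0.32 ,  0.883, -0.042]), 'tcp_pos': array([ 575.976, -213.614,  127.069]), 'orientation': array([3.142e+00, 1.000e-03, 1.487e+00]), 'force': array([-0.08 , -2.363, -1.933]), 'moment': array([-0.759, -0.237, -0.036]), 'grip_width': np.float64(0.101)}
tcp px [202.35382026 138.87030953]
```

View pics/s9_c.png

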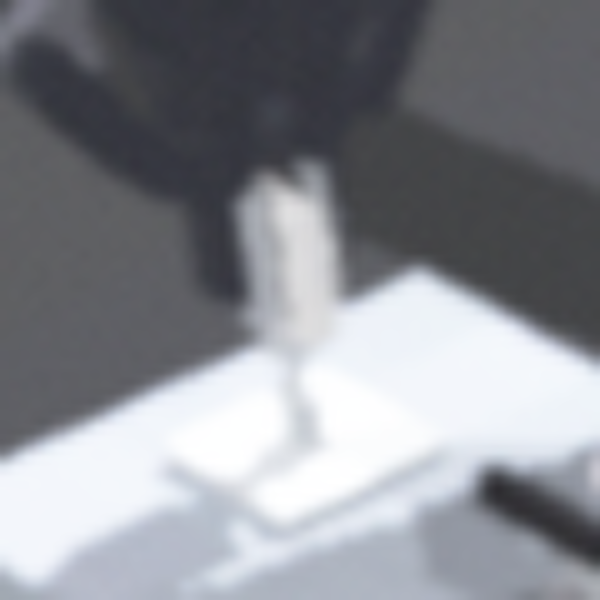

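Request:
send_rows(slide=[[0, -0.06, 0], [0, 0, -0.2], [0, 0, -0.2], [0, 0, -0.2], [0, 0, 0]], rotation=[[0, 0, 0], [0, 0, 0], [0, 0, 0], [0, 0, 0], [0, 0, 0]], gripper=[0, 0, 0, 0, 0])

```text
clock: 10.95
tcp_pos: [576.1, -213.7, 121.1]
orientation: [3.141, 0.0, 1.488]
force: [0.5, -2.2, -1.4]
grip_width: 0.102
```

```bash
cat > o.py <<'E'
from h import *
o=ctrl.get_obs(); print({k:np.round(v,3) for k,v in o.items() if k in('clock','tcp_pos','orientation','force','moment','grip_width','qpos')})
E
python3 o.py
```

```text
{'clock': np.float64(10.95), 'qpos': array([ 0.637,  0.589, -0.455,  1.754,  0.325,  0.873, -0.045]), 'tcp_pos': array([ 576.105, -213.732,  121.055]), 'orientation': array([3.141, 0.   , 1.488]), 'force': array([ 0.522, -2.232, -1.425]), 'moment': array([-0.872, -0.165,  0.063]), 'grip_width': np.float64(0.102)}
```

Request:
send_rows(slide=[[0, -0.06, -0.2], [0, 0, -0.2], [0, 0, -0.2], [0, 0, -0.2], [0, 0, -0.2], [0, 0, 0]], rotation=[[0, 0, 0], [0, 0, 0], [0, 0, 0], [0, 0, 0], [0, 0, 0], [0, 0, 0]], gripper=[0, 0, 0, 0, 0, 0])

```text
clock: 11.55
tcp_pos: [576.1, -213.9, 111.8]
orientation: [3.142, 0.0, 1.488]
force: [-0.8, -2.0, 4.0]
grip_width: 0.102
```

```bash
python3 o.py
```

```text
{'clock': np.float64(11.55), 'qpos': array([ 0.634,  0.601, -0.45 ,  1.759,  0.332,  0.857, -0.05 ]), 'tcp_pos': array([ 576.135, -213.931,  111.801]), 'orientation': array([3.142, 0.   , 1.488]), 'force': array([-0.8  , -1.958,  3.968]), 'moment': array([-0.518,  0.369, -0.033]), 'grip_width': np.float64(0.102)}
```

Request:
send_rows(slide=[[0, -0.04, -0.2], [0, 0, -0.2], [0, 0, -0.2], [0, 0, 0]], rotation=[[0, 0, 0], [0, 0, 0], [0, 0, 0], [0, 0, 0]], gripper=[0, 0, 0, 0])

```text
clock: 11.95
tcp_pos: [576.2, -214.1, 105.4]
orientation: [3.142, -0.0, 1.488]
force: [-0.8, -1.2, 5.6]
grip_width: 0.104
```

```bash
python3 o.py
```

```text
{'clock': np.float64(11.95), 'qpos': array([ 0.632,  0.61 , -0.446,  1.762,  0.336,  0.846, -0.053]), 'tcp_pos': array([ 576.153, -214.128,  105.408]), 'orientation': array([ 3.142, -0.   ,  1.488]), 'force': array([-0.796, -1.184,  5.579]), 'moment': array([-0.371,  0.343,  0.037]), 'grip_width': np.float64(0.104)}
```

Request:
send_rows(slide=[[0, 0, -0.2], [0, 0, -0.2], [0, 0, 0]], rotation=[[0, 0, 0], [0, 0, 0], [0, 0, 0]], gripper=[0, 0, 0])

```text
clock: 12.25
tcp_pos: [576.1, -214.4, 101.5]
orientation: [3.141, 0.0, 1.488]
force: [-0.8, -2.4, 1.8]
grip_width: 0.105
```

```bash
python3 look.py scene s10 175 110 60 60 10
```

```text
{'clock': np.float64(12.25), 'qpos': array([ 0.63 ,  0.615, -0.444,  1.764,  0.34 ,  0.839, -0.055]), 'tcp_pos': array([ 576.095, -214.431,  101.531]), 'orientation': array([3.141, 0.   , 1.488]), 'force': array([-0.787, -2.359,  1.759]), 'moment': array([-0.479,  0.208,  0.027]), 'grip_width': np.float64(0.105)}
tcp px [203.58525434 147.54305785]
```

View pics/s10_c.png

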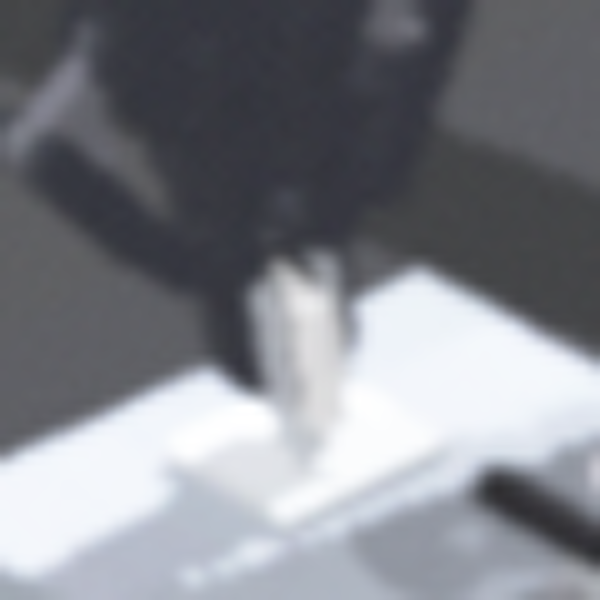

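Request:
send_rows(slide=[[0, 0, -0.1], [0, 0, -0.1], [0, 0, -0.1], [0, 0, 0]], rotation=[[0, 0, 0], [0, 0, 0], [0, 0, 0], [0, 0, 0]], gripper=[0, 0, 0, 0])

```text
clock: 12.7
tcp_pos: [576.2, -214.1, 98.9]
orientation: [-3.141, 0.0, 1.488]
force: [-1.6, -0.4, 10.2]
grip_width: 0.102
```

```bash
python3 o.py
```

```text
{'clock': np.float64(12.7), 'qpos': array([ 0.629,  0.618, -0.443,  1.765,  0.342,  0.835, -0.057]), 'tcp_pos': array([ 576.185, -214.134,   98.876]), 'orientation': array([-3.141,  0.   ,  1.488]), 'force': array([-1.617, -0.429, 10.15 ]), 'moment': array([-0.135,  0.731, -0.03 ]), 'grip_width': np.float64(0.102)}
```

Request:
send_rows(slide=[[0, 0, -0.1], [0, 0, 0], [0, 0, 0]], rotation=[[0, 0, 0], [0, 0, 0], [0, 0, 0]], gripper=[0, 0, 0], squeeze=100)

```text
clock: 13.0
tcp_pos: [576.2, -214.1, 98.8]
orientation: [-3.142, 0.0, 1.488]
force: [-5.3, -0.9, 12.8]
grip_width: 0.099
```

```bash
python3 o.py
```

```text
{'clock': np.float64(13.0), 'qpos': array([ 0.628,  0.618, -0.442,  1.765,  0.342,  0.835, -0.058]), 'tcp_pos': array([ 576.216, -214.144,   98.805]), 'orientation': array([-3.142,  0.   ,  1.488]), 'force': array([-5.322, -0.871, 12.798]), 'moment': array([-0.075,  1.227, -0.003]), 'grip_width': np.float64(0.099)}
```

Request:
send_rows(slide=[[-0.02, 0, 0], [-0.02, 0, 0], [-0.02, 0.01, 0], [-0.02, 0.01, 0], [-0.02, 0.01, 0], [-0.01, 0.01, 0], [0, 0, 0]], rotation=[[0, 0, -0.1], [0, 0, -0.1], [0, 0, -0.1], [0, 0, -0.1], [0, 0, -0.1], [0, 0, -0.1], [0, 0, 0]], gripper=[0, 0, 0, 0, 0, 0, 0])

```text
clock: 13.7
tcp_pos: [575.6, -213.9, 98.8]
orientation: [3.14, 0.0, 0.886]
force: [-3.3, -0.2, 12.9]
grip_width: 0.1
```

```bash
python3 o.py
```

```text
{'clock': np.float64(13.7), 'qpos': array([ 0.523,  0.59 , -0.297,  1.775,  0.228,  0.809, -0.57 ]), 'tcp_pos': array([ 575.617, -213.874,   98.819]), 'orientation': array([3.14 , 0.   , 0.886]), 'force': array([-3.321, -0.219, 12.88 ]), 'moment': array([-0.142,  0.721, -0.002]), 'grip_width': np.float64(0.1)}
```

Request:
send_rows(slide=[[-0.02, 0.01, 0], [-0.01, 0.02, 0], [-0.01, 0.02, 0], [-0.01, 0.02, 0], [-0.01, 0.02, 0], [0, 0.02, 0], [0, 0, 0]], rotation=[[0, 0, -0.1], [0, 0, -0.1], [0, 0, -0.1], [0, 0, -0.1], [0, 0, -0.1], [0, 0, -0.1], [0, 0, 0]], gripper=[0, 0, 0, 0, 0, 0, 0])

```text
clock: 14.4
tcp_pos: [575.1, -213.1, 98.8]
orientation: [3.14, -0.001, 0.286]
force: [-2.7, -1.5, 13.6]
grip_width: 0.106
```

```bash
python3 o.py;python3 look.py scene s11 165 100 75 60 9
```

```text
{'clock': np.float64(14.4), 'qpos': array([ 0.414,  0.572, -0.151,  1.785,  0.116,  0.792, -1.08 ]), 'tcp_pos': array([ 575.123, -213.081,   98.813]), 'orientation': array([ 3.14e+00, -1.00e-03,  2.86e-01]), 'force': array([-2.727, -1.502, 13.603]), 'moment': array([-0.203,  0.79 ,  0.058]), 'grip_width': np.float64(0.106)}
{'clock': np.float64(14.4), 'qpos': array([ 0.414,  0.572, -0.151,  1.785,  0.116,  0.792, -1.08 ]), 'tcp_pos': array([ 575.123, -213.081,   98.813]), 'orientation': array([ 3.14e+00, -1.00e-03,  2.86e-01]), 'force': array([-2.727, -1.502, 13.603]), 'moment': array([-0.203,  0.79 ,  0.058]), 'grip_width': np.float64(0.106)}
tcp px [204.3955503  148.47667697]
```

View pics/s11_c.png

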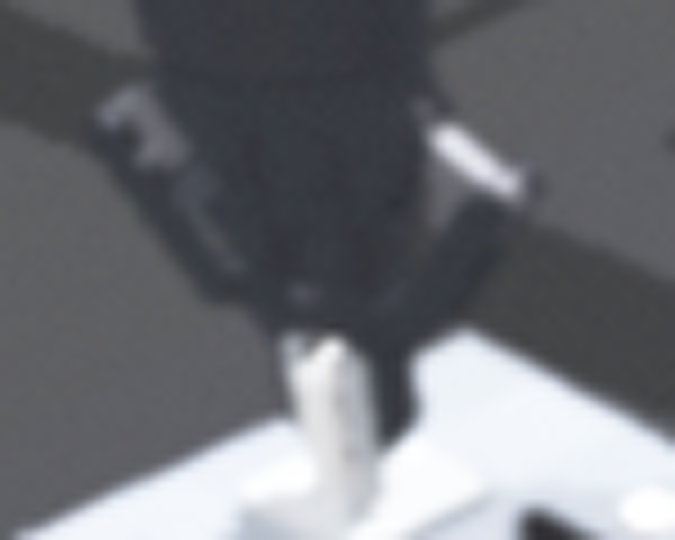

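Request:
send_rows(slide=[[0, 0.02, 0], [0, 0.02, 0], [0, 0.02, 0], [0, 0.02, 0], [0, 0.01, 0], [0, 0, 0]], rotation=[[0, 0, -0.1], [0, 0, -0.1], [0, 0, -0.1], [0, 0, -0.1], [0, 0, -0.05], [0, 0, 0]], gripper=[0, 0, 0, 0, 0, 0])

```text
clock: 15.05
tcp_pos: [575.2, -212.6, 98.8]
orientation: [3.14, -0.002, -0.163]
force: [-3.3, -0.7, 13.8]
grip_width: 0.1
```

```bash
python3 o.py
```

```text
{'clock': np.float64(15.05), 'qpos': array([ 0.33 ,  0.564, -0.041,  1.792,  0.032,  0.784, -1.461]), 'tcp_pos': array([ 575.156, -212.561,   98.841]), 'orientation': array([ 3.14e+00, -2.00e-03, -1.63e-01]), 'force': array([-3.267, -0.689, 13.841]), 'moment': array([-0.347,  0.812,  0.151]), 'grip_width': np.float64(0.1)}
```

Request:
send_rows(slide=[[0, 0.01, 0], [0, 0, 0]], rotation=[[0, 0, -0.05], [0, 0, 0]], gripper=[0, 0, 0])

```text
invalid input at $.gripper: expected 2 entries
```

```bash
python3 o.py
```

```text
{'clock': np.float64(15.05), 'qpos': array([ 0.33 ,  0.564, -0.041,  1.792,  0.032,  0.784, -1.461]), 'tcp_pos': array([ 575.156, -212.561,   98.841]), 'orientation': array([ 3.14e+00, -2.00e-03, -1.63e-01]), 'force': array([-3.267, -0.689, 13.841]), 'moment': array([-0.347,  0.812,  0.151]), 'grip_width': np.float64(0.1)}
```

Request:
send_rows(slide=[[0, 0.01, 0], [0, 0, 0], [0, 0, 0]], rotation=[[0, 0, -0.05], [0, 0, 0], [0, 0, 0]], gripper=[0, 0, 0])

```text
clock: 15.35
tcp_pos: [575.1, -212.6, 98.8]
orientation: [3.141, -0.002, -0.212]
force: [-2.9, -1.9, 12.8]
grip_width: 0.105
```

```bash
python3 o.py
```

```text
{'clock': np.float64(15.35), 'qpos': array([ 0.321,  0.564, -0.029,  1.793,  0.023,  0.784, -1.503]), 'tcp_pos': array([ 575.138, -212.573,   98.832]), 'orientation': array([ 3.141e+00, -2.000e-03, -2.120e-01]), 'force': array([-2.91 , -1.924, 12.843]), 'moment': array([-0.36 ,  0.745,  0.11 ]), 'grip_width': np.float64(0.105)}
```

Request:
send_rows(slide=[[0, 0, 0], [0, 0, 0], [0, 0, 0], [0, 0, 0]], rotation=[[0, 0, -0.04], [0, 0, 0], [0, 0, 0], [0, 0, 0]], gripper=[0, 0, 0, 0])

```text
clock: 15.75
tcp_pos: [575.2, -212.5, 98.8]
orientation: [3.141, -0.002, -0.252]
force: [-3.2, -0.9, 12.5]
grip_width: 0.1
```

```bash
python3 o.py
```

```text
{'clock': np.float64(15.75), 'qpos': array([ 0.314,  0.563, -0.019,  1.793,  0.016,  0.783, -1.536]), 'tcp_pos': array([ 575.154, -212.5  ,   98.843]), 'orientation': array([ 3.141e+00, -2.000e-03, -2.520e-01]), 'force': array([-3.228, -0.92 , 12.46 ]), 'moment': array([-0.33 ,  0.781,  0.154]), 'grip_width': np.float64(0.1)}
```

Request:
send_rows(slide=[[0, 0, 0], [0, 0, 0], [0, 0, 0], [0, 0, 0]], rotation=[[0, 0, -0.04], [0, 0, 0], [0, 0, 0], [0, 0, 0]], gripper=[0, 0, 0, 0])

```text
clock: 16.15
tcp_pos: [575.2, -212.5, 98.8]
orientation: [3.141, -0.002, -0.291]
force: [-3.0, -1.4, 12.9]
grip_width: 0.102
```

```bash
python3 o.py
```

```text
{'clock': np.float64(16.15), 'qpos': array([ 0.306,  0.563, -0.009,  1.794,  0.008,  0.783, -1.57 ]), 'tcp_pos': array([ 575.166, -212.503,   98.85 ]), 'orientation': array([ 3.141e+00, -2.000e-03, -2.910e-01]), 'force': array([-3.013, -1.39 , 12.9  ]), 'moment': array([-0.359,  0.798,  0.303]), 'grip_width': np.float64(0.102)}
```

Request:
send_rows(slide=[[0, 0, 0], [0, 0, 0], [0, 0, 0], [0, 0, 0], [0, 0, 0], [0, 0, 0]], rotation=[[0, 0, -0.02], [0, 0, 0], [0, 0, 0], [0, 0, 0], [0, 0, 0], [0, 0, 0]], gripper=[0, 0, 0, 0, 0, 0])

```text
clock: 16.75
tcp_pos: [575.2, -212.4, 98.8]
orientation: [3.141, -0.002, -0.31]
force: [-3.1, -1.3, 12.3]
grip_width: 0.101
```

```bash
python3 look.py scene s12 130 60 200 130 4
python3 - <<'E'
from h import *
snap('top','top12')
E
```

```text
{'clock': np.float64(16.75), 'qpos': array([ 0.302,  0.563, -0.005,  1.794,  0.005,  0.783, -1.586]), 'tcp_pos': array([ 575.166, -212.437,   98.838]), 'orientation': array([ 3.141e+00, -2.000e-03, -3.100e-01]), 'force': array([-3.147, -1.329, 12.256]), 'moment': array([-0.234,  0.775,  0.491]), 'grip_width': np.float64(0.101)}
tcp px [204.55475147 148.55904357]
```

View pics/s12_c.png

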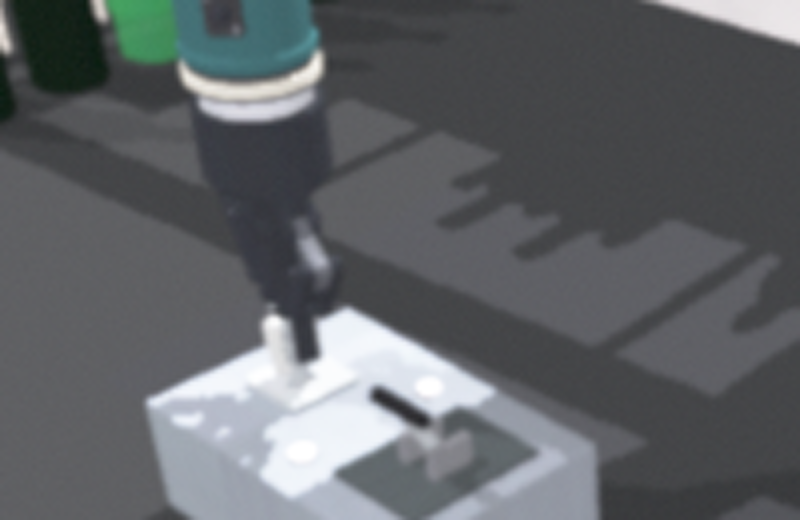

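View pics/top12.png

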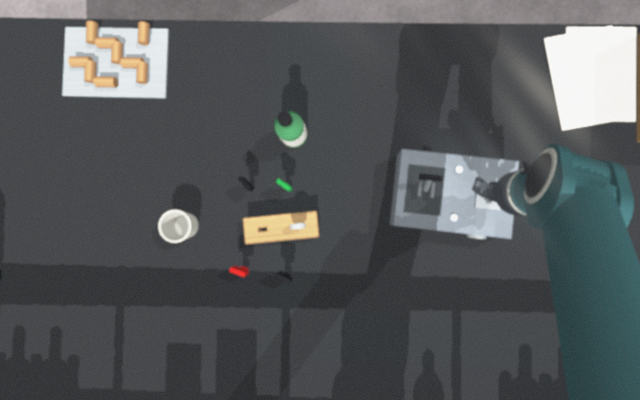

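The scene picture shows the key turned in the plate near (204,150) and the lever bar on its on side at (231,161). The top view shows the round key (297,226), bottle (290,128) and cup (174,226) unmoved. The moment has risen from about 0.13 to 0.49 N m, so the key is against the stop.

Run:
```python
from h import *
print(ctrl.sign_off())
```

```text
the job is handed in; nothing more can be done
None
```

The job is handed in at about 17 s. The isolator lever is over to on, and the square-bowed key is fully home and held turned against the end stop in a 100 N grip.

**Lever:** After the push, the bar showed at top-view pixel (431,177); the on position predicted (430,177). The last scene picture still shows it on.

**Key home:** The tool stopped at z 98.8 mm, against 98.9 mm expected for the collar on the plate. Pressing another 1 mm moved it only 0.1 mm while the upward force rose to 13 N. The pins gave way at about 6 N, so no rocking was needed.

**Key turned:** The gripper turned about 1.80 rad clockwise. The resisting moment rose from about 0.13 to 0.49 N m over the last 0.06 rad, well above the spring's 0.11 N m, so the plug is at its stop.

**Everything else:** The round key, bottle and cup stand where they were in the last top view.

**Disagreements:** The two cameras disagreed by 1–3 mm on positions. I allowed for about a 2 mm offset of the key in the grip when aligning it, and entry caused only about 2 N of side force. One move call was refused because its lists had unequal lengths; I resent it corrected.

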